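# Clear the way and slide the brush tray under the counter riser

### The job

The salt shaker and the yellow-lidded spice jar stand in the way between the blue tray and the wooden riser: first stand both of them upright on top of the riser's board. Then lay the scrub brush flat in the tray, bristles down, and last slide the tray by its handle, along the worktop without lifting it, under the riser until it is fully home against the back panel, with the brush never touching the riser. Keep the shaker and the jar from tipping over and leave the other loose things where they are.

Things in the scene. Friction and masses are not known exactly. Their poses are not given: they have to be found in the camera images.
- riser: Low wooden riser, fixed on the worktop: board 140 deep (x) x 236 wide (y) x 12 thick on two side panels. Origin: on the worktop below the middle of the board's front edge; x points into the riser, y left, z up. Board underside at z 65, top at z 77. Opening in front 208 wide (y -104 to 104), ends at a back panel at x 130. A wire rail 33 high stands on the rear edge (x 132).
- tray: Low blue plastic tray, 0.3 kg, loose, 115 (x) x 178 (y), walls 15 high, 4 thick, floor 4 thick. Origin: centre of the underside of the rectangle, handle not counted; +x is the side that enters the riser first. A stick handle leaves the middle of its -x side, from x -57 to x -143. Fully home the origin is at x 72 in the riser's frame and the whole rectangle is under the board.
- tray_grip (a point): Point on the centre line of the tray's handle, at x -107, y 0, z 21 of the tray: the place to grip, across y. The handle is 20 wide with flat upright sides and reaches from z 12 to z 30. With the tray home, this point is 35 in front of the board's front edge.
- shaker: Salt shaker of clear glass with a grey domed top, round, 44 diameter, 90 high, loose. Origin: centre of its underside, z up. Stands between tray and riser.
- jar: Spice jar with a yellow lid and a greenish filling, 42 x 42, 96 high, loose. Origin: centre of its underside, z up. Stands between tray and riser. (A similar jar with a yellow lid and dark filling already stands on the riser: leave that one.)
- brush: Scrub brush with an oval wooden back and dark blue bristles pointing down, 61 wide (x) x 154 long (y) x 46 high, about 0.07 kg, loose on the worktop to the right. Origin: centre of its underside (bristle tips), z up. Rigid all over; gripped across the 61 mm. In the tray its length goes along the tray's y (inside of the tray 107 x 170).
- top_jar: Spice jar with a yellow lid and dark filling, 42 x 42 x 96 high, loose, on the rear left of the riser's board; a bystander. Origin: centre of its underside.
- top_pot: Spice jar with a white lid and red-brown filling, 43 x 43 x 96 high, loose, on the rear right of the riser's board; a bystander. Origin: centre of its underside.
- katori: Small steel bowl standing upside down, 84 diameter, 45 high, loose, on the worktop at the front left; a bystander. Origin: centre of its underside.

How it is judged:
On the way, in this order (a step that is already met when the one before it is completed fails the run):
1. the salt shaker and the jar stand upright and released on the riser's board (x of shaker in the frame of riser between 0.012 and 0.128 m and y of shaker in the frame of riser between -0.112 and 0.112 m and z of shaker in the frame of riser between 0.07 and 0.085 m and angle between each of shaker, jar's own z axis and vertical below 0.15 rad and x of jar in the frame of riser between 0.012 and 0.128 m and y of jar in the frame of riser between -0.112 and 0.112 m and z of jar in the frame of riser between 0.07 and 0.085 m and contact force between the fingers and shaker below 0.3 N and contact force between the fingers and jar below 0.3 N), for 0.2 s.
2. the brush lies flat in the tray, released, with the tray still in front of the riser (x of brush in the frame of tray between -0.035 and 0.035 m and y of brush in the frame of tray between -0.03 and 0.03 m and z of brush in the frame of tray between -0.003 and 0.01 m and angle between brush's own z axis and vertical below 0.12 rad and contact force between the fingers and brush below 0.3 N and x of tray in the frame of riser below -0.05 m), for 0.2 s.
At the end, for the whole second after the job is handed in: Tray flat on the worktop under the riser, within 10 mm of home against the back panel and 0.12 rad of square, brush flat in it (35 mm in x, 30 mm in y of its centre); shaker and jar upright on the board, centres 12 mm or more inside its front and rear edges; all released and at rest (all of step 1 and x of tray in the frame of riser between 0.062 and 0.08 m and z of tray in the frame of riser below 0.006 m and angle between the x axis of tray and the x axis of riser, either way round below 0.12 rad and x of brush in the frame of tray between -0.035 and 0.035 m and y of brush in the frame of tray between -0.03 and 0.03 m and z of brush in the frame of tray between -0.003 and 0.01 m and angle between brush's own z axis and vertical below 0.12 rad and linear speed of each of shaker, jar, brush, tray below 0.02 m/s and contact force between the fingers and brush below 0.3 N and contact force between the fingers and tray below 0.3 N); the robot touches nothing.
It fails at once if the brush touches the riser (contact force between brush and riser above 1 N).
It fails at once if the tray is lifted more than 20 mm off the worktop (height (world z) of tray above 0.02 m).
It fails at once if the shaker or the jar is tipped over (angle between any of shaker, jar's own z axis and vertical above 0.7 rad).
It fails at once if a bystander is shifted by more than 30 mm (distance of any of top_jar, top_pot, katori from where it was at the start of the episode above 0.03 m).
It also fails if it takes over 72 s, if anything falls off the work surface, if the arm or the gripper's body presses on something with over 40 N, if the wrist force passes 120 N, or if a joint passes its speed limit or range.

### The arm

A 7-joint arm with a two-finger parallel gripper is mounted at the origin on a cart in front of the work surface, level with it; the furniture and walls round the work are solid. World frame = base frame: x ahead of the robot, y to its left, z up, the work surface at z = 0. Lengths are in m, angles in rad, forces in N, time in s.
With the tool pointing down it reaches from about 0.35 to 0.9 m from the base axis. Payload 8.1 kg.
Tool frame: the origin (TCP) lies midway between the tips of the shut fingers; the grasp point (between the pads) lies arm.grip_point_offset behind it (arm.grip_point_offset is the distance from the TCP to the grasp point, in m); y points along the fingers, z is the direction in which the jaws open and shut, and the axes are right-handed (so a half turn about y gives the same grasp; the last joint's range is limited). The gripper opens to 92 mm and grips with 3 to 60 N. Pads are 19 mm wide; open, the fingers measure 130 mm over their backs; the gripper's body (75 mm by 190 mm) begins 47 mm behind the grasp point.
Start: joints at [-1.265, 0.434, 0.025, 1.573, -0.012, 1.134, -0.075], TCP at [0.248, 0.574, 0.227] pointing down, gripper open.
Joint ranges: [-2.62, 2.62], [-0.44, 2.09], [-1.27, 1.32], [0.08, 2.57], [-1.32, 4.46], [0.12, 2], [-2.74, 2.74]. Speed limits (rad/s): [2.22, 2.22, 3.01, 3.01, 3.14, 3.14, 3.14].

### API

Orientations are given as a rotation vector (axis times angle).
In Python, from cell import arm, get_image, camera_info gives the robot as it stands.
- The arm moves only by the tool carry_out, never from a script. Its argument "steps" is one flat list of numbers, 5 for each row, row after row: the opening, from 0 (shut) to 1 (fully open), then the shift along the world's x, y, z in units of 0.1 m (1.0 is 0.1 m), then the turn about the world's z in units of 45 degrees (1.0 is 45 degrees). In form: [hand, dx, dy, dz, spin, hand, dx, dy, dz, spin, ...]. A call has 1 to 12 rows; each row is the pose to reach, as a shift and turn from the pose commanded when the call began; what a row does not reach only later rows make up. A row lasts 1/10 s, in which the tool goes at most 50 mm and 8.59 degrees, less where a joint would pass 70% of its speed; a pose out of reach is approached as far as the arm can. A call with a number of a shift or a turn outside -1 to 1 is refused whole. A call with a gripper value outside its range is refused whole. The fingers move at their own pace and stop on an object; "grip_force" is the grip in N (left out, the last holds). Time passes only in rows, so rows that repeat a pose let the fingers close. It gives the time, the measured TCP pose, the force and the opening at its end, in the units of the state.
- arm.observe(): the state, without advancing time (a new reading comes with each control period).
- get_image(name): name is "side" or "top" or "wrist"; returns (picture, depth): 480x640x3 uint8, red, green, blue; 480x640 float32, m along the optical axis (not along the pixel's ray), 0 where there is no reading.
- camera_info(name): a dict with "fovy" (degrees; the focal length in pixels is half the picture's height over the tangent of half this angle, whatever the lens; pixels are square), "cx", "cy" (the principal point, pixels), "dist_coeffs" ([k1, k2, p1, p2, k3] as OpenCV has them; the pictures are not rectified), "R" (3x3) and "t" (3): a world point X has camera coordinates R X + t; the wrist camera has in their place "tool_from_camera" (4x4, takes a point from camera to tool coordinates, whose origin is the TCP and whose axes are the tool frame's). Camera axes: x right, y down, z forward; pixel columns grow to the right and rows downward; lengths in m; the calibration is good to about 2 mm. A picture is of the moment at which its call begins: read the wrist's pose just before it. camera_info takes no time and is no camera call.
- arm.sign_off(): hands the job in, once; it reports no verdict.
The state is a dict: "clock": time; "joints": joint angles; "dq": joint speeds; "joint_efforts": joint torques, N m; "position": TCP position; "ee_rot": TCP orientation; "force": force on the tool from outside, world axes, zero at the start; "ft_torque": the same for the moment, N m; "width": opening from 0.0 (shut) to 1.0 (fully open).
Only numpy, scipy, OpenCV 4.12 (cv2) and the standard library are available. Lean on these libraries where they do the work, as an engineer would, in place of code of your own. Each camera call takes 0.05 s, during which the arm holds its last target. There are 200 camera calls.

## Working session

There is one attempt and no reset: what is moved stays moved. The work goes in short steps, Python scripts to look and compute and a tool call to move; the robot and the scene stay as the last step left them, time stands still between calls to the robot, and variables do not carry over. Pictures are saved under pics/ and viewed, about 8 in all and at most 12, crops included, and the job is handed in when it is done.

Besides the shell and the picture viewer there is one more tool, called after "Emit:" as name(argument=value, ...) on one line, values as JSON. carry_out: Moves the arm, as the interface text tells. Shifts and turns lie within -1 to 1; 1 stands for 0.1 m of shift or 45 degrees of turn. Its arguments: {"type":"object","properties":{"steps":{"type":"array","items":{"type":"number"}},"grip_force":{"type":"number"}},"required":["steps"]}

```bash
ls; mkdir -p pics; cat > h.py <<'E'
import numpy as np, cv2
from cell import arm, get_image, camera_info
def K(i):
    f=240/np.tan(np.radians(i["fovy"])/2); return np.array([[f,0,i["cx"]],[0,f,i["cy"]],[0,0,1]]),np.array(i["dist_coeffs"],float)
def pose(i,st=None):
    if "R" in i: return np.array(i["R"]),np.array(i["t"])
    T=np.array(i["tool_from_camera"]); Rw=cv2.Rodrigues(np.array(st["ee_rot"],float))[0]
    R=Rw@T[:3,:3]; c=Rw@T[:3,3]+np.array(st["position"]); return R.T,-R.T@c
def world(name,depth,st=None):
    i=camera_info(name);k,d=K(i);R,t=pose(i,st)
    v,u=np.mgrid[0:480,0:640]; p=cv2.undistortPoints(np.stack([u.ravel(),v.ravel()],1).astype(np.float32)[:,None],k,d)[:,0]
    z=depth.ravel(); P=np.c_[p[:,0]*z,p[:,1]*z,z]; W=(P-t)@R; W[z==0]=np.nan
    return W.reshape(480,640,3)
def snap(name,tag):
    st=arm.observe(); im,de=get_image(name); cv2.imwrite(f"pics/{tag}.png",im[:,:,::-1]); W=world(name,de,st); np.save(f"pics/{tag}.npy",W); return im,W
E
python3 - <<'E'
from h import *
for n in("top","side"): 
    im,W=snap(n,n+"0"); i=camera_info(n); print(n,-np.array(i["R"]).T@np.array(i["t"]),np.isnan(W[...,0]).mean())
s=arm.observe(); print(s)
print(arm.grip_point_offset, camera_info("wrist"))
E
```

```text
pics
top [0.44600862 0.05156898 1.37609668] 0.004124348958333334
side [ 0.11198232 -0.75210799  0.52258191] 0.00455078125
{'clock': 0.1, 'joints': array([-1.26459401,  0.43518019,  0.02495683,  1.57399711, -0.01156599,
        1.13397252, -0.07504534]), 'dq': array([ 0.00072825, -0.00021078, -0.00020544, -0.00266053, -0.00153602,
       -0.00150101,  0.00024142]), 'joint_efforts': array([ 3.71316259e-03, -6.69127679e+01,  9.88485105e-01, -3.15144897e+01,
       -6.04289537e-02,  3.74431140e-02,  9.49824198e-05]), 'position': array([0.2483161 , 0.57306767, 0.22601003]), 'ee_rot': array([-1.54831839,  0.32082493, -0.32061116]), 'force': array([ 0.82423214, -0.21142698, -0.15722432]), 'ft_torque': array([0.0029069 , 0.02011817, 0.02481786]), 'width': 0.9974697280380185}
0.0188 {'fovy': 60.147382086169344, 'cx': 324.69932908448067, 'cy': 242.24050115032233, 'dist_coeffs': array([-0.0604054,  0.       ,  0.       ,  0.       ,  0.       ]), 'tool_from_camera': array([[ 1.52201920e-03,  9.63688375e-01,  2.67025093e-01,
        -7.14618665e-02],
       [ 4.44971164e-05, -2.67025467e-01,  9.63689472e-01,
        -1.56897597e-01],
       [ 9.99998841e-01, -1.45487203e-03, -4.49299241e-04,
         1.08135934e-03],
       [ 0.00000000e+00,  0.00000000e+00,  0.00000000e+00,
         1.00000000e+00]])}
```

View pics/top0.png

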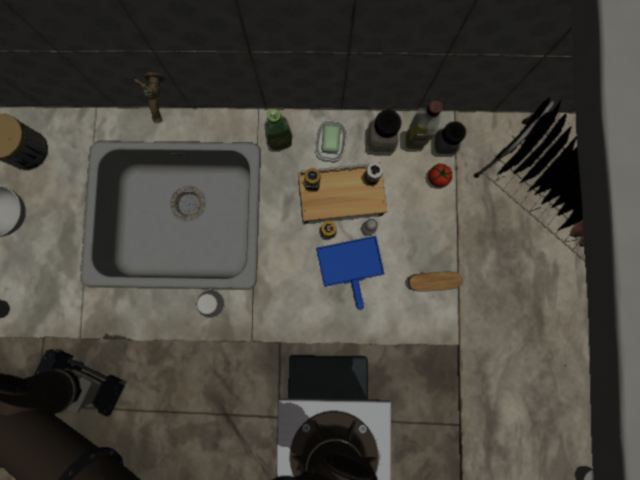

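View pics/side0.png

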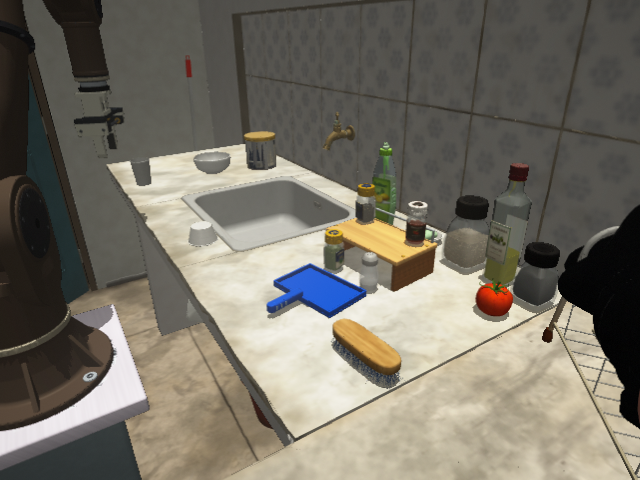

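The top view has world x up and y left. The riser is at about (343,193), the jar (328,230), the shaker (370,227), the tray (350,260), its handle (360,300), the brush (435,281) and the katori (207,303). The side view agrees.

```bash
python3 - <<'E'
from h import *
def rect(n,P):
    r=cv2.minAreaRect(P[:,:2].astype(np.float32)*1000); print(n,len(P),np.round(r[0],1),np.round(r[1],1),round(r[2],2),"z",np.round(np.percentile(P[:,2],[5,50,95])*1000,1), 'box',np.round(cv2.boxPoints(r)).tolist())
for n in("top","side"):
    W=np.load(f"pics/{n}0.npy");im=cv2.imread(f"pics/{n}0.png").astype(int);h=cv2.cvtColor(im.astype(np.uint8),cv2.COLOR_BGR2HSV)
    x,y,z=np.moveaxis(W,2,0); b=(x>.3)&(x<.9)&(y>-.4)&(y<.25)
    m=b&(h[...,0]>105)&(h[...,0]<130)&(h[...,1]>170)&(z>-.01)&(z<.04); rect(n+" tray",W[m])
    m2=m&(z>.022);rect(n+" handle",W[m2])
    m=b&(z>.07)&(z<.084)&(y<.2)&(x>.5)
    k,l,s,c=cv2.connectedComponentsWithStats(m.astype(np.uint8));
    for j in range(1,k):
        if s[j,4]>25: rect(n+" z77",W[l==j])
    m=b&(z>.0847)&(z<.11)&(x<.72)
    k,l,s,c=cv2.connectedComponentsWithStats(m.astype(np.uint8))
    for j in range(1,k):
        if s[j,4]>8: rect(n+" objs",W[l==j])
    m=b&(z>.025)&(z<.06)&(y<-.1)&(x<.6)
    k,l,s,c=cv2.connectedComponentsWithStats(m.astype(np.uint8))
    for j in range(1,k):
        if s[j,4]>50: rect(n+" brush",W[l==j])
E
```

```text
top tray 2416 [507.7 -49.5] [193.1 172.9] 12.61 z [-1.5  3.5 27.6] box [[395.0, 14.0], [432.0, -155.0], [621.0, -113.0], [583.0, 56.0]]
top handle 167 [454.2 -59.9] [84.  18.2] 11.4 z [24.  29.  33.4] box [[411.0, -59.0], [415.0, -77.0], [497.0, -61.0], [494.0, -43.0]]
top z77 48 [882.4 164.4] [12.5 68. ] 15.51 z [71.  76.4 83.4] box [[867.0, 195.0], [885.0, 130.0], [897.0, 133.0], [879.0, 199.0]]
top z77 83 [ 878.1 -127.3] [84.9 27.5] 79.64 z [70.7 78.3 83.1] box [[857.0, -167.0], [884.0, -172.0], [899.0, -88.0], [872.0, -83.0]]
top z77 34 [ 884.1 -223.8] [53.3 15.3] 71.72 z [71.7 77.9 83.7] box [[868.0, -247.0], [883.0, -251.0], [900.0, -201.0], [885.0, -196.0]]
top z77 89 [ 880.3 -316.2] [61.8 25.5] 74.89 z [70.9 78.3 83.1] box [[860.0, -343.0], [885.0, -349.0], [901.0, -290.0], [876.0, -283.0]]
top z77 3412 [736.6 -13.5] [139.2 236.6] 6.71 z [72.  76.2 80.5] box [[654.0, 96.0], [681.0, -139.0], [820.0, -123.0], [792.0, 112.0]]
top z77 54 [644.5 -90.9] [33.4 24.9] 27.15 z [71.2 80.5 83.3] box [[624.0, -87.0], [635.0, -110.0], [665.0, -94.0], [654.0, -72.0]]
top objs 47 [646.  -94.
[... 1178 characters left out ...]
[884.0, -204.0]]
side z77 105 [ 638.6 -102.5] [19.8 32.3] 51.52 z [70.8 77.  82.9] box [[620.0, -100.0], [645.0, -120.0], [657.0, -105.0], [632.0, -85.0]]
side z77 267 [ 877.7 -325.7] [26.8 63.7] 18.5 z [70.7 77.1 83. ] box [[855.0, -300.0], [875.0, -360.0], [901.0, -352.0], [880.0, -291.0]]
side objs 164 [628.6  22.5] [42.5 37.4] 56.99 z [86.2 93.9 96.1] box [[601.0, 15.0], [633.0, -6.0], [656.0, 30.0], [624.0, 50.0]]
side objs 43 [641.9 -96.1] [21.9 20.8] 21.15 z [85.1 86.6 88. ] box [[628.0, -90.0], [635.0, -110.0], [656.0, -102.0], [648.0, -82.0]]
side brush 2036 [ 489.6 -281.8] [ 51.7 149.9] 4.61 z [30.8 44.4 46.1] box [[458.0, -209.0], [470.0, -359.0], [521.0, -354.0], [509.0, -205.0]]
```

```bash
cat >> h.py <<'E'
A=np.radians(6.7); RO=np.array([667.5,-21.5]); RM=np.array([[np.cos(A),np.sin(A)],[-np.sin(A),np.cos(A)]])
def toR(p): return RM@(np.asarray(p)[:2]-RO)
def fromR(p): return RM.T@np.asarray(p)+RO
def jaw(st):
    R=cv2.Rodrigues(np.array(st["ee_rot"],float))[0]; return np.degrees(np.arctan2(R[1,2],R[0,2])),R
E
python3 - <<'E'
from h import *
s=arm.observe(); print(jaw(s))
for n in("top","side"):
    W=np.load(f"pics/{n}0.npy");x,y,z=np.moveaxis(W,2,0)
    m=((x>.7)&(x<.86)&(y<.12)&(y>-.15)&(z>.15)&(z<.19)).astype(np.uint8)
    k,l,S,c=cv2.connectedComponentsWithStats(m)
    for j in range(1,k):
        if S[j,4]>20: P=W[l==j]*1000; print(n,P.min(0),P.max(0),'R',toR((P.min(0)+P.max(0))/2))
for p in [(645,-94),(631,24),(549.7,-40)]: print(toR(p))
for p in [(40,-69),(40,50),(72,0)]: print(fromR(p))
E
```

```text
(np.float64(66.57820385006904), array([[ 9.17603553e-01, -4.17949924e-04,  3.97496597e-01],
       [-3.97496787e-01, -1.34975220e-03,  9.17602573e-01],
       [ 1.53009981e-04, -9.99999002e-01, -1.40467117e-03]]))
top [ 753.35457821 -114.33715434  150.13231982] [797.43432596 -71.40800181 178.50242196] R [ 98.83051177 -83.47327498]
top [737.23577473  49.42517355 150.01577536] [778.07104967  89.06036617 178.75468676] R [100.1247488   79.60479063]
side [734.0656779   47.15468168 150.20003869] [775.45474716  90.71909113 173.22238733] R [97.21562015 79.6385479 ]
side [ 749.89890372 -116.96879416  150.39984607] [793.56954541 -73.46753389 172.81958857] R [ 94.92161998 -85.37580065]
[-30.80496805 -69.37978051]
[-30.94221017  49.44774646]
[-119.15391115   -4.62984419]
[715.27710684 -85.36194533]
[701.39328913  32.82536196]
[739.00828677 -13.09970693]
```

Emit:
carry_out(steps=[1,0.32,-0.46,0,0.06,1,0.64,-0.92,0,0.12,1,0.64,-0.92,0,0.12])

```text
clock: 0.4
position: [0.3168, 0.4761, 0.2265]
ee_rot: [-1.559, 0.249, -0.253]
force: [0.6, -0.5, -0.0]
width: 0.999
```

Emit:
carry_out(steps=[1,0.32,-0.46,0,0.06,1,0.64,-0.92,0,0.12,1,0.64,-0.92,0,0.12])

```text
clock: 0.7
position: [0.3802, 0.384, 0.2266]
ee_rot: [-1.566, 0.177, -0.179]
force: [0.8, 0.4, 0.4]
width: 0.998
```

Emit:
carry_out(steps=[1,0.32,-0.46,0,0.06,1,0.64,-0.92,0,0.12,1,0.64,-0.92,0,0.12])

```text
clock: 1.0
position: [0.4437, 0.292, 0.2267]
ee_rot: [-1.571, 0.103, -0.105]
force: [0.2, 0.1, 0.4]
width: 0.998
```

Emit:
carry_out(steps=[1,0.32,-0.46,0,0.06,1,0.64,-0.92,0,0.12,1,0.64,-0.92,0,0.12])

```text
clock: 1.3
position: [0.5074, 0.2, 0.2267]
ee_rot: [-1.573, 0.029, -0.031]
force: [-0.1, -0.1, 0.1]
width: 1.002
```

Emit:
carry_out(steps=[1,0.32,-0.46,0,0.06,1,0.64,-0.92,0,0.12,1,0.64,-0.92,0,0.12])

```text
clock: 1.6
position: [0.571, 0.1078, 0.2266]
ee_rot: [-1.573, -0.045, 0.043]
force: [0.6, -0.7, -0.0]
width: 1.001
```

Emit:
carry_out(steps=[1,0.31,-0.44,0,0.04,1,0.62,-0.89,0,0.07,1,0.62,-0.89,0,0.07,1,0.62,-0.89,0,0.07])

```text
clock: 2.0
position: [0.6309, 0.023, 0.2261]
ee_rot: [-1.57, -0.088, 0.089]
force: [-0.3, 0.2, 0.6]
width: 0.999
```

```bash
python3 - <<'E'
from h import *
im,W=snap("wrist","w1"); s=arm.observe(); print(s["clock"],s["position"],jaw(s)[0],s["joints"])
x,y,z=np.moveaxis(W*1000,2,0)
m=((z>84)&(z<110)&(x<700)&(x>560)).astype(np.uint8)
k,l,S,c=cv2.connectedComponentsWithStats(m)
for j in range(1,k):
    if S[j,4]>100: P=W[l==j]*1000; print(S[j],P.min(0),P.max(0),cv2.minEnclosingCircle(P[:,:2].astype(np.float32)))
E
```

```text
2.05 [0.63015015 0.02531547 0.22611925] 96.63136620730572 [-0.23000866  0.44468825  0.15545844  1.56636548 -0.07431663  1.13745256
  1.628407  ]
[ 298  201   58   59 2633] [610.71919498   4.43654535  84.00563544] [651.87675206  46.08762589  97.70819888] ((631.6231079101562, 25.336645126342773), 21.178483963012695)
[150 212  36  35 855] [ 632.18270818 -106.35148052   84.01993346] [658.43113111 -79.95326396  89.70630072] ((645.5055541992188, -93.34599304199219), 13.614483833312988)
```

View pics/w1.png

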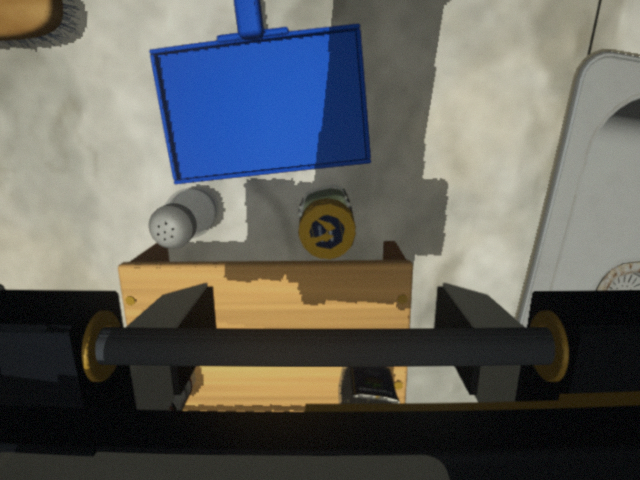

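The wrist view shows the jar's lid at (327,228) and the shaker at (172,226), both clear, with the tray behind them. The jar is at (631.6, 25.3) and the shaker at (645.5, -93.3), which matches the earlier estimate. Descending on the jar.

Emit:
carry_out(steps=[1,0.01,0,-0.35,0,1,0.01,0,-0.7,0,1,0.01,0,-0.96,0,1,0.01,0,-0.96,0], grip_force=15)

```text
clock: 2.45
position: [0.6279, 0.0275, 0.1272]
ee_rot: [-1.568, -0.089, 0.1]
force: [-0.7, 0.6, -0.3]
width: 1.004
```

Emit:
carry_out(steps=[1,0,0,-0.3,0,1,0,0,-0.6,0,1,0,0,-0.9,0,1,0,0,-0.9,0,0.3,0,0,-0.9,0,0.3,0,0,-0.9,0,0.3,0,0,-0.9,0,0.3,0,0,-0.9,0,0.3,0,0,-0.9,0,0.3,0,0,-0.9,0,0.3,0,0,-0.9,0])

```text
clock: 3.55
position: [0.6315, 0.0245, 0.0409]
ee_rot: [-1.569, -0.092, 0.092]
force: [-1.0, 0.5, 1.7]
width: 0.472
```

Emit:
carry_out(steps=[0.2,0,0,0,0,0.2,0,0,0.1,0,0.2,0,0,0.35,0,0.2,0,0,0.65,0,0.2,0,0,0.95,0,0.2,0,0,1,0,0.2,0,0,1,0,0.2,0.2,0.02,1,0,0.2,0.45,0.05,1,0,0.2,0.68,0.08,1,0,0.2,0.7,0.08,1,0,0.2,0.7,0.08,1,0])

```text
clock: 4.75
position: [0.7006, 0.0324, 0.1388]
ee_rot: [-1.569, -0.09, 0.094]
force: [-1.0, 0.7, -1.9]
width: 0.476
```

```bash
python3 - <<'E'
from h import *
im,W=snap("side","s1"); s=arm.observe(); print(s["clock"],s["position"],s["width"],s["force"])
x,y,z=np.moveaxis(W*1000,2,0)
cv2.imwrite("pics/s1c.png",cv2.resize(cv2.imread("pics/s1.png")[140:340,240:480],None,fx=2.5,fy=2.5))
E
```

```text
4.8 [0.70020567 0.0322384  0.13916973] 0.4713242304181855 [ 0.30369068  0.00507589 -0.98841927]
```

View pics/s1c.png

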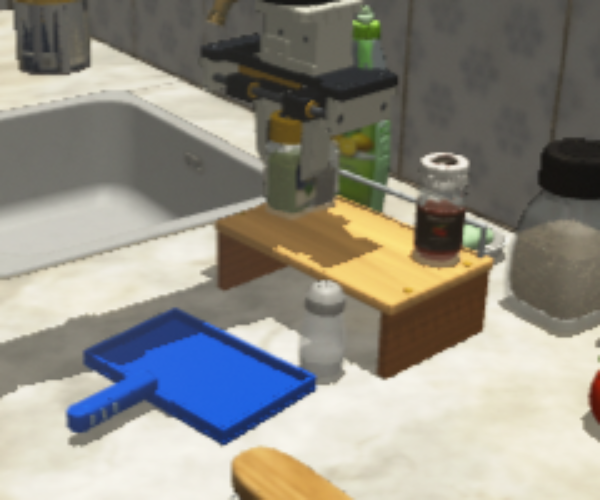

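The jar hangs upright above the left of the board and is clear of top_jar. Lowering it now.

Emit:
carry_out(steps=[0.2,0,0,-0.1,0,0.2,0,0,-0.17,0,0.2,0,0,-0.19,0,0.2,0,0,-0.2,0,0.2,0,0,-0.21,0,0.2,0,0,-0.21,0,0.55,0,0,-0.21,0,0.7,0,0,-0.21,0,1,0,0,-0.21,0,1,0,0,-0.21,0,1,0,0,-0.21,0,1,0,0,-0.21,0])

```text
clock: 6.0
position: [0.7015, 0.0325, 0.1198]
ee_rot: [-1.569, -0.092, 0.092]
force: [0.6, 0.9, 1.2]
width: 0.936
```

Emit:
carry_out(steps=[1,0,0,0.15,0,1,0,0,0.5,0,1,0,0,0.9,0,1,0,0,0.9,0,1,-0.28,-0.3,0.9,0,1,-0.56,-0.7,0.9,0,1,-0.56,-0.7,0.9,0])

```text
clock: 6.7
position: [0.6423, -0.0455, 0.2112]
ee_rot: [-1.573, -0.085, 0.086]
force: [-0.2, -1.2, -0.7]
width: 0.999
```

Emit:
carry_out(steps=[1,0,-0.3,0,0,1,0,-0.56,0,0,1,0,-0.56,-0.1,0,1,0,-0.56,-0.4,0,1,0,-0.56,-0.7,0,1,0,-0.56,-0.7,0])

```text
clock: 7.3
position: [0.643, -0.0925, 0.1362]
ee_rot: [-1.567, -0.087, 0.098]
force: [-0.1, 0.0, 0.1]
width: 0.997
```

```bash
python3 - <<'E'
from h import *
im,W=snap("wrist","w2"); s=arm.observe(); print(s["clock"],s["position"],jaw(s)[0])
im2,V=snap("side","s2")
for W,b in((W,0),(V,1)):
  x,y,z=np.moveaxis(W*1000,2,0)
  for m in(((z>80)&(z<95)&(x<700)&(x>600)&(y<-60)&(y>-130)),((z>150)&(z<176)&(x<740)&(x>640)&(y<80)&(y>-30))):
    P=W[m]*1000
    if len(P)>5: print(len(P),P.min(0),P.max(0),cv2.minEnclosingCircle(P[:,:2].astype(np.float32)))
E
```

```text
7.35 [ 0.64431246 -0.09277998  0.13854531] 96.74074479547626
2325 [ 629.62005626 -109.71589183   80.00135528] [660.77332267 -79.16826377  89.79843454] ((645.3285522460938, -94.24532318115234), 15.786490440368652)
83 [ 628.4145204  -110.95405243   80.1056628 ] [657.59226315 -86.78914394  87.59729237] ((643.1400146484375, -97.66112518310547), 14.762720108032227)
48 [692.37466512   9.95069287 150.50151951] [739.8479021   53.62593499 173.50657611] ((716.111328125, 31.788314819335938), 32.25390625)
```

Emit:
carry_out(steps=[1,0.01,-0.01,-0.35,0,1,0.01,-0.01,-0.7,0,1,0.01,-0.01,-0.98,0,1,0.01,-0.01,-0.98,0,0.3,0.01,-0.01,-0.98,0,0.3,0.01,-0.01,-0.98,0,0.3,0.01,-0.01,-0.98,0,0.3,0.01,-0.01,-0.98,0,0.3,0.01,-0.01,-0.98,0,0.3,0.01,-0.01,-0.98,0,0.3,0.01,-0.01,-0.98,0])

```text
clock: 8.5
position: [0.6464, -0.0945, 0.0418]
ee_rot: [-1.569, -0.092, 0.092]
force: [-0.3, -0.2, -0.7]
width: 0.44
```

Emit:
carry_out(steps=[0.2,0,0,0,0,0.2,0,0,0.1,0,0.2,0,0,0.35,0,0.2,0,0,0.65,0,0.2,0,0,0.95,0,0.2,0,0,1,0,0.2,0,0,1,0,0.2,0.2,0.03,1,0,0.2,0.45,0.07,1,0,0.2,0.68,0.1,1,0,0.2,0.68,0.1,1,0,0.2,0.68,0.1,1,0])

```text
clock: 9.7
position: [0.7134, -0.0844, 0.1398]
ee_rot: [-1.569, -0.09, 0.095]
force: [-0.3, 0.0, -1.3]
width: 0.407
```

```bash
python3 - <<'E'
from h import *
im,W=snap("side","s3"); s=arm.observe(); print(s["clock"],s["position"],s["width"],s["force"])
cv2.imwrite("pics/s3c.png",cv2.resize(cv2.imread("pics/s3.png")[140:340,240:480],None,fx=2.5,fy=2.5))
E
```

```text
9.75 [ 0.71314779 -0.08472507  0.14021079] 0.4090021963474939 [ 0.46610423 -0.67551672 -0.9797192 ]
```

View pics/s3c.png

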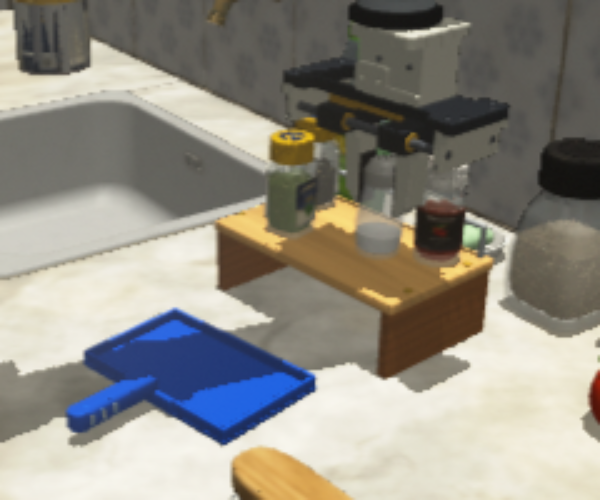

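```bash
python3 - <<'E'
import numpy as np
W=np.load("pics/s3.npy")*1000
for r in range(215,262,3): print(r,[tuple(np.round(W[r,c]).astype(int).tolist()) for c in (386,391,396)])
E
```

```text
215 [(697, -80, 158), (700, -93, 161), (707, -101, 162)]
218 [(694, -84, 153), (697, -96, 156), (710, -98, 154)]
221 [(692, -87, 147), (698, -97, 149), (710, -99, 147)]
224 [(689, -91, 143), (697, -98, 143), (705, -105, 144)]
227 [(689, -91, 135), (696, -99, 137), (706, -104, 136)]
230 [(691, -90, 127), (695, -101, 131), (708, -103, 128)]
233 [(690, -92, 121), (695, -102, 124), (706, -106, 123)]
236 [(689, -94, 115), (696, -102, 117), (707, -105, 115)]
239 [(690, -92, 107), (697, -102, 109), (709, -104, 107)]
242 [(692, -92, 99), (699, -100, 101), (709, -104, 100)]
245 [(714, -66, 75), (722, -75, 76), (733, -79, 75)]
248 [(705, -78, 75), (712, -86, 76), (723, -90, 75)]
251 [(695, -90, 75), (705, -95, 75), (714, -101, 75)]
254 [(686, -100, 75), (696, -105, 74), (703, -114, 76)]
257 [(678, -110, 74), (685, -118, 76), (695, -123, 75)]
260 [(677, -112, 68), (681, -123, 72), (687, -133, 74)]
```

Emit:
carry_out(steps=[0.2,0,0,-0.1,0,0.2,0,0,-0.16,0,0.2,0,0,-0.18,0,0.2,0,0,-0.19,0,0.2,0,0,-0.2,0,0.2,0,0,-0.21,0,0.2,0,0,-0.21,0])

```text
clock: 10.45
position: [0.7145, -0.0845, 0.1208]
ee_rot: [-1.569, -0.092, 0.092]
force: [0.3, 0.6, -1.4]
width: 0.404
```

Emit:
carry_out(steps=[0.2,0,0,-0.01,0,0.2,0,0,-0.02,0,0.2,0,0,-0.02,0,0.5,0,0,-0.02,0,0.6,0,0,-0.02,0,1,0,0,-0.02,0,1,0,0,-0.02,0,1,0,0,-0.02,0,1,0,0,-0.02,0,1,0,0,-0.02,0])

```text
clock: 11.45
position: [0.7145, -0.0845, 0.1187]
ee_rot: [-1.569, -0.092, 0.092]
force: [0.4, -0.7, -1.1]
width: 0.963
```

Emit:
carry_out(steps=[1,0,0,0.15,0,1,0,0,0.5,0,1,0,0,0.95,0,1,0,0,0.95,0,1,-0.35,-0.35,0.95,0,1,-0.75,-0.65,0.95,-0.15,1,-0.75,-0.65,0.95,-0.3])

```text
clock: 12.15
position: [0.6339, -0.157, 0.2153]
ee_rot: [-1.572, 0.105, -0.102]
force: [-0.6, -0.2, 0.2]
width: 1.002
```

Emit:
carry_out(steps=[1,-0.35,-0.35,0,-0.18,1,-0.75,-0.66,0,-0.36,1,-0.75,-0.66,0,-0.54,1,-0.75,-0.66,0,-0.72,1,-0.75,-0.66,0,-0.9,1,-0.75,-0.66,0,-0.9])

```text
clock: 12.75
position: [0.5648, -0.2155, 0.2148]
ee_rot: [-1.472, 0.645, -0.647]
force: [-0.4, -0.1, 0.2]
width: 0.999
```

Emit:
carry_out(steps=[1,-0.35,-0.35,0,-0.18,1,-0.73,-0.66,0,-0.36,1,-0.73,-0.66,0,-0.54,1,-0.73,-0.66,0,-0.72,1,-0.73,-0.66,0,-0.9,1,-0.73,-0.66,0,-0.9,1,-0.73,-0.66,0,-0.9,1,-0.73,-0.66,0,-0.9])

```text
clock: 13.55
position: [0.4916, -0.2815, 0.2139]
ee_rot: [-1.229, 1.177, -1.177]
force: [0.3, -0.0, 1.1]
width: 1.0
```

```bash
cat >> h.py <<'E'
def rect(n,P):
    r=cv2.minAreaRect(P[:,:2].astype(np.float32)*1000); print(n,len(P),np.round(r[0],1),np.round(r[1],1),round(r[2],2),"z",np.round(np.percentile(P[:,2],[5,50,95])*1000,1), 'box',np.round(cv2.boxPoints(r)).tolist())
E
python3 - <<'E'
from h import *
im,W=snap("wrist","w4"); s=arm.observe(); print(s["clock"],s["position"],jaw(s)[0],s["joints"])
im2,V=snap("top","t4"); im3,U=snap("side","s4")
for n,W in(("w",W),("t",V),("s",U)):
  x,y,z=np.moveaxis(W*1000,2,0)
  for lo in (25,40): rect(n+f"brush{lo}",W[(z>lo)&(z<52)&(x<570)&(x>420)&(y<-190)&(y>-380)])
  m=(z>140)&(z<180)&(x<770)&(x>640)&(y<120)&(y>-130)
  k,l,S,c=cv2.connectedComponentsWithStats(m.astype(np.uint8))
  for j in range(1,k):
    if S[j,4]>8: P=W[l==j]*1000; print(n,P.min(0),P.max(0))
cv2.imwrite("pics/s4c.png",np.vstack([cv2.resize(cv2.imread("pics/s4.png")[140:400,240:480],(480,520))]))
h=np.hstack([cv2.resize(cv2.imread("pics/s4.png")[150:290,280:460],(400,311)),cv2.resize(cv2.imread("pics/w4.png"),(400,300)).__class__(0) if 0 else np.vstack([cv2.resize(cv2.imread("pics/w4.png"),(400,300)),np.zeros((11,400,3),np.uint8)])])
cv2.imwrite("pics/c4.png",h)
E
```

```text
13.6 [ 0.49155424 -0.28149889  0.213904  ] 2.4390952673822412 [-0.01911616  0.38469042  0.61159274  1.77263835 -0.24944373  1.06210782
  0.72324199]
wbrush25 10377 [ 491.8 -278.4] [ 51.3 149.7] 4.63 z [43.6 45.2 46.5] box [[460.0, -206.0], [472.0, -355.0], [523.0, -351.0], [511.0, -202.0]]
wbrush40 10377 [ 491.8 -278.4] [ 51.3 149.7] 4.63 z [43.6 45.2 46.5] box [[460.0, -206.0], [472.0, -355.0], [523.0, -351.0], [511.0, -202.0]]
tbrush25 729 [ 492.6 -269.6] [ 50.8 129.2] 1.59 z [40.3 45.  49.6] box [[465.0, -206.0], [469.0, -335.0], [520.0, -333.0], [516.0, -204.0]]
tbrush40 700 [ 491.9 -269.4] [ 50.5 129. ] 3.68 z [41.1 45.1 49.6] box [[463.0, -207.0], [471.0, -335.0], [521.0, -332.0], [513.0, -203.0]]
t [737.75443116  49.43339193 140.87219889] [769.86846974  89.2839937  177.85497027]
t [ 753.92866151 -112.17453649  140.17414971] [769.98734529 -72.37064728 179.59538446]
t [ 697.00865855 -101.46691609  140.6566489 ] [731.17886283 -67.27980418 171.92926194]
t [680.07909087  11.2064036  141.23001751] [720.22066494  54.03669679 179.75723648]
sbrush25 2036 [ 489.4 -281.6] [ 51.8 149.3] 5.28 z [30.7 44.4 46.1] box [[457.0, -210.0], [471.0, -358.0], [522.0, -354.0], [508.0, -205.0]]
sbrush40 1620 [ 489.4 -281.3] [ 51.2 148.5] 5.67 z [42.2 44.8 46.2] box [[457.0, -210.0], [471.0, -358.0], [522.0, -353.0], [508.0, -205.0]]
s [685.03245311  10.25027065 140.01789881] [716.92407943  18.90953914 147.61793306]
s [ 751.06670421 -116.1499159   140.14497531] [769.22944783 -80.15758871 170.36181033]
s [693.37754659 -89.58810708 141.04502676] [703.95351092 -75.81186043 162.48035624]
```

View pics/c4.png

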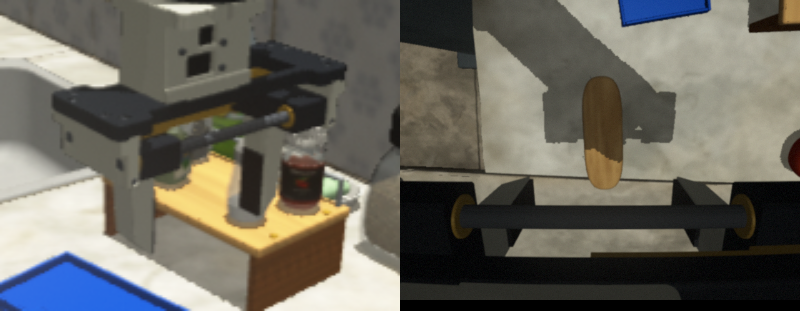

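The left crop shows the shaker and jar standing upright on the board. The right crop shows the brush centred between the fingers. The brush is at (491.8, -278.4), yaw 4.6°.

Emit:
carry_out(steps=[1,0,0.03,-0.35,0.05,1,0,0.03,-0.7,0.05,1,0,0.03,-1,0.05,1,0,0.03,-1,0.05], grip_force=12)

```text
clock: 14.1
position: [0.4892, -0.2771, 0.1105]
ee_rot: [-1.248, 1.156, -1.146]
force: [-0.0, -0.3, 0.2]
width: 1.003
```

Emit:
carry_out(steps=[1,0,0,-0.3,0,1,0,0,-0.6,0,1,0,0,-0.92,0,1,0,0,-0.92,0,0.4,0,0,-0.92,0,0.4,0,0,-0.92,0,0.4,0,0,-0.92,0,0.4,0,0,-0.92,0,0.4,0,0,-0.92,0,0.4,0,0,-0.92,0])

```text
clock: 15.1
position: [0.4919, -0.2785, 0.0222]
ee_rot: [-1.245, 1.151, -1.152]
force: [-0.5, 1.2, 4.5]
width: 0.583
```

Emit:
carry_out(steps=[0.4,0,0,0.05,0,0.4,0,0,0.3,0,0.4,0,0,0.6,0,0.4,0,0,0.7,0,0.4,0,0,0.7,0,0.4,0,0.2,0.7,0,0.4,0.1,0.5,0.7,0.06,0.4,0.2,0.8,0.7,0.1,0.4,0.2,0.8,0.7,0.1])

```text
clock: 16.0
position: [0.5124, -0.1929, 0.09]
ee_rot: [-1.281, 1.09, -1.084]
force: [-0.2, -0.0, -0.8]
width: 0.58
```

Emit:
carry_out(steps=[0.4,0.1,0.3,0,0.02,0.4,0.2,0.6,0,0.04,0.4,0.3,0.8,0,0.08,0.4,0.3,0.8,0,0.08])

```text
clock: 16.4
position: [0.5422, -0.1147, 0.0903]
ee_rot: [-1.307, 1.043, -1.04]
force: [0.2, -0.2, -0.5]
width: 0.587
```

Emit:
carry_out(steps=[0.4,0.05,0.3,0,0,0.4,0.1,0.6,0,0,0.4,0.16,0.8,0,0,0.4,0.16,0.8,0,0,0.4,0.16,0.8,0,0])

```text
clock: 16.9
position: [0.5568, -0.0393, 0.091]
ee_rot: [-1.306, 1.047, -1.046]
force: [-0.1, 0.2, 0.1]
width: 0.585
```

```bash
python3 - <<'E'
from h import *
im,W=snap("wrist","w5"); s=arm.observe(); print(s["clock"],s["position"],jaw(s)[0],s["width"],s["force"])
im3,U=snap("side","s5"); im2,V=snap("top","t5")
for n,W in(("w",W),("s",U),("t",V)):
  im=cv2.imread(f"pics/{n}5.png");h=cv2.cvtColor(im,cv2.COLOR_BGR2HSV)
  x,y,z=np.moveaxis(W*1000,2,0)
  m=(h[...,0]>105)&(h[...,0]<130)&(h[...,1]>170)&(z>-8)&(z<40)&(x>350)&(x<650)&(y>-200)&(y<100)
  rect(n+" tray",W[m]); rect(n+" handle",W[m&(z>23)])
  m=(z>85)&(z<125)&(x<620)&(x>480)&(y<60)&(y>-140)&(h[...,0]<25)&(h[...,1]>80)
  if m.any(): rect(n+"brush",W[m])
cv2.imwrite("pics/c5.png",np.hstack([cv2.resize(cv2.imread("pics/s5.png")[150:330,240:480],(400,300)),cv2.resize(cv2.imread("pics/w5.png"),(400,300))]))
E
```

```text
16.95 [ 0.55677494 -0.04001472  0.09117335] 12.487212535099907 0.5852292054579781 [-0.08268701 -0.72431296 -0.66828346]
w tray 20692 [506.6 -48.5] [198.7 175.9] 12.49 z [ 2.   3.9 29.3] box [[391.0, 16.0], [429.0, -156.0], [623.0, -113.0], [585.0, 59.0]]
w handle 4539 [452.7 -60.1] [88.4 19.6] 11.71 z [26.5 28.7 29.9] box [[407.0, -59.0], [411.0, -79.0], [498.0, -61.0], [494.0, -42.0]]
wbrush 31747 [552.6 -17.5] [ 57.5 103.9] 14.17 z [112.6 113.8 114.8] box [[512.0, 26.0], [537.0, -75.0], [593.0, -61.0], [568.0, 40.0]]
s tray 1999 [504.8 -52.7] [199.5 177.9] 12.91 z [ 0.9  2.8 28. ] box [[388.0, 12.0], [427.0, -162.0], [622.0, -117.0], [582.0, 56.0]]
s handle 204 [449.5 -64.6] [86.3 18.5] 13.48 z [25.1 28.  29.6] box [[405.0, -66.0], [410.0, -84.0], [494.0, -64.0], [489.0, -46.0]]
sbrush 722 [553.2 -56. ] [119.7  89.7] 78.28 z [ 98.3 112.7 114.6] box [[497.0, -106.0], [585.0, -124.0], [609.0, -7.0], [521.0, 12.0]]
t tray 269 [537.   19.9] [106.1  51.1] 11.83 z [-1.9  3.5 13.6] box [[480.0, 34.0], [490.0, -16.0], [594.0, 6.0], [584.0, 56.0]]Traceback (most recent call last):
  File "<
[... 355 characters left out ...]
                                                      ~~~~~~~~~~~~~^^^^^^^^^^^^^^^^^^
    return _quantile_unchecked(
        a, q, axis, out, overwrite_input, method, keepdims, weights)
    return _ureduce(a,
                    func=_quantile_ureduce_func,
    ...<5 lines>...
                    overwrite_input=overwrite_input,
                    method=method)
    r = func(a, **kwargs)
    result = _quantile(arr,
                       quantiles=q,
    ...<2 lines>...
                       out=out,
                       weights=wgt)
    slices_having_nans = np.isnan(arr[-1, ...])
                                  ~~~^^^^^^^^^
IndexError: index -1 is out of bounds for axis 0 with size 0
```

Emit:
carry_out(steps=[0.4,0,0.03,-0.1,0,0.4,0,0.03,-0.35,0,0.4,0,0.03,-0.5,0,0.4,0,0.03,-0.58,0,0.4,0,0.03,-0.62,0,0.4,0,0.03,-0.64,0,0.4,0,0.03,-0.65,0,0.4,0,0.03,-0.65,0])

```text
clock: 17.85
position: [0.5578, -0.0355, 0.0272]
ee_rot: [-1.304, 1.045, -1.047]
force: [0.3, 0.0, -0.5]
width: 0.584
```

```bash
python3 - <<'E'
from h import *
U=snap("side","s6")[1]
snap("wrist","w6"); s=arm.observe(); print(s["clock"],s["position"],jaw(s)[0],s["width"],s["force"])
cv2.imwrite("pics/c6.png",np.hstack([cv2.resize(cv2.imread("pics/s6.png")[210:330,250:410],(400,300)),cv2.resize(cv2.imread("pics/w6.png"),(400,300))]))
E
```

```text
17.95 [ 0.55781013 -0.03547907  0.02720997] 12.575010092728467 0.5881394920367727 [ 0.6206953  -0.63043308  0.9908737 ]
```

View pics/c6.png

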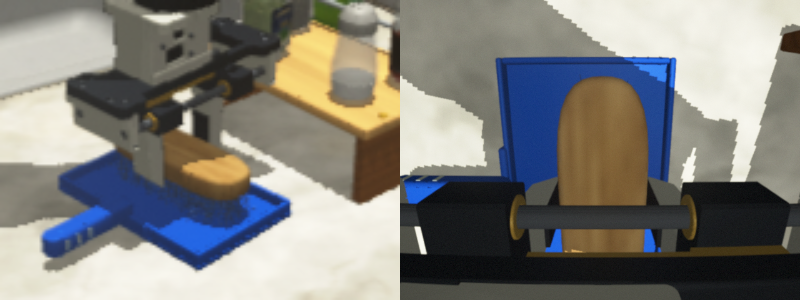

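The brush sits within the tray walls, about 1 mm off the floor. Lowering the last bit and releasing with a small opening.

Emit:
carry_out(steps=[0.4,0,0,-0.01,0,0.4,0,0,-0.01,0,0.65,0,0,-0.01,0,0.7,0,0,-0.01,0,0.76,0,0,-0.01,0,0.76,0,0,-0.01,0,0.76,0,0,-0.01,0,0.76,0,0,0.2,0,0.76,0,0,0.5,0,0.76,0,0,0.9,0,1,0,0,0.9,0])

```text
clock: 19.05
position: [0.5604, -0.0361, 0.1212]
ee_rot: [-1.3, 1.041, -1.05]
force: [0.9, 0.1, -0.6]
width: 0.809
```

```bash
python3 - <<'E'
from h import *
snap("wrist","w7");snap("side","s7"); snap("top","t7"); s=arm.observe(); print(s["clock"],s["position"],jaw(s)[0])
for n in "wst":
  W=np.load(f"pics/{n}7.npy");im=cv2.imread(f"pics/{n}7.png");h=cv2.cvtColor(im,cv2.COLOR_BGR2HSV)
  x,y,z=np.moveaxis(W*1000,2,0); b=(x>350)&(x<650)&(y>-200)&(y<100)
  m=(h[...,0]>105)&(h[...,0]<130)&(h[...,1]>170)&(z>-8)&(z<40)&b
  rect(n+" tray",W[m]); rect(n+" handle",W[m&(z>23)]) if n!="t" else 0
  m=(z>44)&(z<54)&b&(h[...,0]<25)&(h[...,1]>80)
  if m.any(): rect(n+"brush",W[m])
E
```

```text
19.2 [ 0.55721891 -0.03525351  0.11647851] 12.587437927297904
w tray 24458 [504.6 -39. ] [198.1 156.5] 12.32 z [ 1.9  3.4 29.1] box [[391.0, 16.0], [424.0, -137.0], [618.0, -94.0], [585.0, 59.0]]
w handle 3570 [452.7 -60. ] [87.8 18.4] 12.01 z [26.8 28.8 30. ] box [[408.0, -60.0], [412.0, -78.0], [498.0, -60.0], [494.0, -42.0]]
wbrush 16411 [555.6 -22.3] [ 49.6 120.9] 12.83 z [48.  49.2 50.2] box [[518.0, 31.0], [545.0, -87.0], [593.0, -76.0], [566.0, 42.0]]
s tray 984 [516.3 -90.8] [184.6 126.7] 23.04 z [ 0.9  3.7 28.6] box [[407.0, -69.0], [456.0, -185.0], [626.0, -113.0], [576.0, 4.0]]
s handle 183 [448.2 -66.1] [81.4 18.2] 12.21 z [25.3 27.8 29.6] box [[407.0, -66.0], [410.0, -84.0], [490.0, -66.0], [486.0, -49.0]]
sbrush 742 [556.6 -39.8] [ 52.6 146.8] 13.9 z [45.7 48.5 50. ] box [[513.0, 25.0], [549.0, -117.0], [600.0, -105.0], [565.0, 38.0]]
t tray 219 [537.9  22.4] [103.1  45.5] 12.65 z [-2.2  3.4 14.8] box [[483.0, 33.0], [493.0, -11.0], [593.0, 12.0], [583.0, 56.0]]
tbrush 88 [550.8  24.3] [20.8 43.5] 75.49 z [45.5 49.7 53. ] box [[527.0, 20.0], [569.0, 9.0], [574.0, 29.0], [532.0, 40.0]]
```

Emit:
carry_out(steps=[1,0,0,0.1,0.18,1,-0.3,-0.06,0.1,0.36,1,-0.6,-0.15,0.1,0.54,1,-0.6,-0.15,0.1,0.72,1,-0.6,-0.15,0.1,0.9,1,-0.6,-0.15,0.1,1])

```text
clock: 19.8
position: [0.4963, -0.0505, 0.1256]
ee_rot: [-1.526, 0.441, -0.437]
force: [-0.0, -0.9, 0.4]
width: 0.996
```

Emit:
carry_out(steps=[1,-0.35,-0.08,0,0.18,1,-0.7,-0.16,0,0.36,1,-0.7,-0.16,0,0.54,1,-0.7,-0.16,0,0.72,1,-0.7,-0.16,0,0.9,1,-0.7,-0.16,0,1,1,-0.7,-0.16,0,1,1,-0.7,-0.16,0,1])

```text
clock: 20.6
position: [0.4268, -0.0665, 0.126]
ee_rot: [-1.564, -0.169, 0.171]
force: [0.9, 0.8, 0.3]
width: 1.001
```

```bash
python3 - <<'E'
from h import *
snap("top","t8");snap("side","s8");snap("wrist","w8"); s=arm.observe(); print(s["clock"],s["position"],jaw(s)[0],s["joints"])
for n in "wst":
  W=np.load(f"pics/{n}8.npy");im=cv2.imread(f"pics/{n}8.png");h=cv2.cvtColor(im,cv2.COLOR_BGR2HSV)
  x,y,z=np.moveaxis(W*1000,2,0); b=(x>350)&(x<650)&(y>-200)&(y<100)
  m=(h[...,0]>105)&(h[...,0]<130)&(h[...,1]>170)&(z>-8)&(z<40)&b
  rect(n+" tray",W[m])
  if (m&(z>23)).any(): rect(n+" handle",W[m&(z>23)])
  m=(z>44)&(z<54)&b&(h[...,0]<25)&(h[...,1]>80)
  if m.any(): rect(n+"brush",W[m])
E
```

```text
20.75 [ 0.42721674 -0.0664362   0.12641685] 102.48868642762909 [-0.10997219  0.25114109  0.16866607  2.15566409 -0.06191644  0.73990587
  1.88804798]
w tray 10976 [488.5 -55.6] [161.8 177.2] 14.71 z [ 2.1  5.1 29.5] box [[388.0, 10.0], [433.0, -162.0], [589.0, -121.0], [544.0, 51.0]]
w handle 3062 [479.2 -66.4] [137.8 124.4] 15.62 z [27.3 28.8 30. ] box [[396.0, -25.0], [430.0, -145.0], [562.0, -108.0], [529.0, 12.0]]
wbrush 388 [542.4 -75.3] [ 4.  50.7] 15.21 z [44.4 46.5 48.7] box [[534.0, -51.0], [547.0, -100.0], [551.0, -99.0], [538.0, -50.0]]
s tray 1206 [537.3 -57.7] [168.6 201.5] 57.03 z [ 1.   3.1 28. ] box [[407.0, -74.0], [576.0, -183.0], [668.0, -42.0], [499.0, 68.0]]
s handle 121 [452.1 -64.7] [86.3 19.6] 17.49 z [25.9 28.  29.7] box [[408.0, -68.0], [414.0, -87.0], [496.0, -61.0], [490.0, -42.0]]
sbrush 754 [556.1 -39.3] [ 51.  147.1] 13.72 z [45.5 48.4 50.1] box [[514.0, 26.0], [549.0, -117.0], [598.0, -105.0], [563.0, 38.0]]
t tray 1302 [538.  -42.8] [131.5 173.1] 12.65 z [-1.5  3.5 14. ] box [[455.0, 27.0], [493.0, -142.0], [621.0, -113.0], [583.0, 56.0]]
t handle 29 [486.2 -51.3] [11.9 24.1] 67.19 z [24.1 28.3 31.6] box [[473.0, -52.0], [495.0, -61.0], [500.0, -50.0], [477.0, -41.0]]
tbrush 737 [558.8 -35.5] [ 47.4 145.3] 12.83 z [45.1 49.3 52.9] box [[519.0, 30.0], [552.0, -112.0], [598.0, -101.0], [566.0, 41.0]]
```

Emit:
carry_out(steps=[1,0,0,-0.3,0,1,0,0,-0.6,0,1,0,0,-0.9,0,1,0,0,-0.9,0], grip_force=15)

```text
clock: 21.15
position: [0.4251, -0.0663, 0.0342]
ee_rot: [-1.563, -0.167, 0.176]
force: [-1.1, 0.1, 0.9]
width: 0.999
```

Emit:
carry_out(steps=[1,0,0,-0.15,0,1,0,0,-0.3,0,1,0,0,-0.3,0,0.5,0,0,-0.3,0,0.4,0,0,-0.3,0,0.3,0,0,-0.3,0,0.2,0,0,-0.3,0,0.1,0,0,-0.3,0,0.1,0,0,-0.3,0,0.1,0,0,-0.3,0,0.1,0,0,-0.3,0,0.1,0,0,-0.3,0])

```text
clock: 22.35
position: [0.4274, -0.0665, 0.0067]
ee_rot: [-1.564, -0.172, 0.172]
force: [-0.3, -1.2, -0.1]
width: 0.266
```

Emit:
carry_out(steps=[0.1,0,0,0,0,0.1,0,0,0,0,0.1,0,0,0,0,0.1,0.06,0.03,0,-0.02,0.1,0.13,0.06,0,-0.04,0.1,0.2,0.1,0,-0.06,0.1,0.27,0.14,0,-0.08,0.1,0.34,0.18,0,-0.1,0.1,0.4,0.21,0,-0.12,0.1,0.43,0.22,0,-0.13,0.1,0.43,0.22,0,-0.13])

```text
clock: 23.45
position: [0.4716, -0.044, 0.0067]
ee_rot: [-1.569, -0.094, 0.092]
force: [1.4, 0.5, -1.1]
width: 0.216
```

```bash
cat > chk.py <<'E'
from h import *
import sys; t=sys.argv[1]
snap("top","t"+t);snap("side","s"+t); s=arm.observe(); print(s["clock"],s["position"],toR(s["position"]*1000),jaw(s)[0],s["width"],s["force"])
for n in "ts":
  W=np.load(f"pics/{n}{t}.npy");im=cv2.imread(f"pics/{n}{t}.png");h=cv2.cvtColor(im,cv2.COLOR_BGR2HSV)
  x,y,z=np.moveaxis(W*1000,2,0); b=(x>350)&(x<680)&(y>-200)&(y<100)
  m=(h[...,0]>105)&(h[...,0]<130)&(h[...,1]>170)&(z>-8)&(z<25)&b&(x>480)
  P=W[m].copy(); P[:,:2]=((P[:,:2]*1000-RO)@RM.T)/1000; rect(n+" tray R",P)
  m=(z>44)&(z<54)&b&(h[...,0]<25)&(h[...,1]>80)
  if m.any(): P=W[m].copy(); P[:,:2]=((P[:,:2]*1000-RO)@RM.T)/1000;rect(n+"brush R",P)
E
python3 chk.py 9
```

```text
23.55 [ 0.47118773 -0.04435003  0.00674875] [-197.637518      0.20992178] 96.75273737982369 0.21684542011498611 [ 1.00168709  1.37091085 -1.79250496]
t tray R 1179 [-74.3   0.9] [173.4 111.4] 89.88 z [-1.1  3.4 12. ] box [[-130.0, -86.0], [-19.0, -86.0], [-18.0, 87.0], [-130.0, 88.0]]
tbrush R 742 [-55.6  29.2] [196.5  69.8] 74.46 z [45.4 49.4 52.9] box [[-116.0, -56.0], [-48.0, -75.0], [4.0, 115.0], [-63.0, 133.0]]
s tray R 697 [-77.5 -45. ] [ 92.1 118.9] 88.76 z [ 1.   3.2 13.8] box [[-138.0, -90.0], [-19.0, -92.0], [-17.0, -0.0], [-136.0, 2.0]]
sbrush R 692 [-41.9   3.4] [227.1 107. ] 83.69 z [45.7 48.4 49.9] box [[-108.0, -104.0], [-1.0, -115.0], [24.0, 110.0], [-83.0, 122.0]]
```

The tray is now square to the riser (y offset 1 mm). Sliding it in.

Emit:
carry_out(steps=[0.1,0.05,0.006,0,0,0.1,0.15,0.018,0,0,0.1,0.25,0.03,0,0,0.1,0.35,0.041,0,0,0.1,0.45,0.053,0,0,0.1,0.55,0.065,0,0,0.1,0.65,0.077,0,0,0.1,0.75,0.088,0,0,0.1,0.85,0.1,0,0,0.1,0.93,0.11,0,0,0.1,0.95,0.112,0,0,0.1,0.95,0.112,0,0])

```text
clock: 24.75
position: [0.5666, -0.0331, 0.0068]
ee_rot: [-1.569, -0.094, 0.091]
force: [1.6, -0.1, -1.1]
width: 0.215
```

```bash
python3 chk.py 10; python3 -c "
import cv2,numpy as np
cv2.imwrite('pics/c10.png',np.hstack([cv2.resize(cv2.imread('pics/s10.png')[160:310,250:450],(400,300)),cv2.resize(cv2.imread('pics/t10.png')[150:300,250:450],(400,300))]))"
```

```text
24.85 [ 0.56599283 -0.03320576  0.00678197] [-102.17966217    0.21710284] 96.73127164328294 0.21854939781124524 [ 1.36097541 -0.3030195  -1.14027932]
t tray R 305 [-12.2   0.3] [ 41.8 173.6] 0.78 z [-1.   3.7 13.3] box [[-34.0, 87.0], [-32.0, -87.0], [10.0, -86.0], [8.0, 87.0]]
tbrush R 4 [  2.3 110.7] [8.6 1.1] 83.5 z [46.  48.6 52.6] box [[1.0, 106.0], [2.0, 106.0], [3.0, 115.0], [2.0, 115.0]]
s tray R 337 [-18.4 -46.2] [94.  50.5] 83.96 z [ 0.7  2.7 13.8] box [[-48.0, -90.0], [2.0, -96.0], [12.0, -2.0], [-39.0, 3.0]]
sbrush R 36 [  5.8 -28. ] [162.7   6.5] 83.62 z [44.3 47.8 50.2] box [[-6.0, -108.0], [0.0, -109.0], [18.0, 53.0], [12.0, 53.0]]
```

View pics/c10.png

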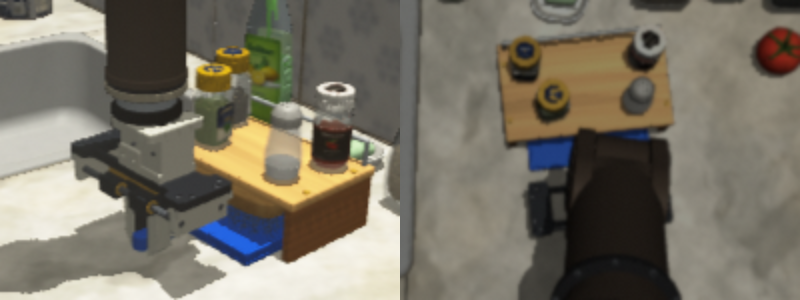

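The tray is half in and square, the brush clears the underside, and the shaker and jar are standing. Pushing the last 50 mm slowly.

Emit:
carry_out(steps=[0.1,0.05,0.006,0,0,0.1,0.13,0.015,0,0,0.1,0.21,0.025,0,0,0.1,0.29,0.034,0,0,0.1,0.36,0.042,0,0,0.1,0.42,0.049,0,0,0.1,0.45,0.053,0,0,0.1,0.47,0.055,0,0,0.1,0.48,0.056,0,0,0.1,0.48,0.056,0,0])

```text
clock: 25.85
position: [0.6135, -0.0277, 0.0068]
ee_rot: [-1.569, -0.092, 0.092]
force: [-3.7, -0.1, 3.1]
width: 0.222
```

Emit:
carry_out(steps=[0.1,0.01,0,0,0,0.1,0.02,0,0,0,0.1,0.03,0,0,0,0.1,0.03,0,0,0,0.1,0.03,0,0,0])

```text
clock: 26.35
position: [0.6165, -0.0277, 0.0068]
ee_rot: [-1.569, -0.092, 0.092]
force: [-3.6, -0.2, 4.5]
width: 0.217
```

```bash
python3 chk.py 11
```

```text
26.45 [ 0.61655569 -0.02765555  0.00673958] [-51.31456894  -0.16980484] 96.72710155031508 0.2162014514986011 [-3.45395836 -0.62893042  2.9149757 ]Traceback (most recent call last):
  File "chk.py", line 8, in <module>
    P=W[m].copy(); P[:,:2]=((P[:,:2]*1000-RO)@RM.T)/1000; rect(n+" tray R",P)
                                                          ~~~~^^^^^^^^^^^^^^^
  File "h.py", line 22, in rect
    r=cv2.minAreaRect(P[:,:2].astype(np.float32)*1000); print(n,len(P),np.round(r[0],1),np.round(r[1],1),round(r[2],2),"z",np.round(np.percentile(P[:,2],[5,50,95])*1000,1), 'box',np.round(cv2.boxPoints(r)).tolist())
                                                                                                                                    ~~~~~~~~~~~~~^^^^^^^^^^^^^^^^^^
    return _quantile_unchecked(
        a, q, axis, out, overwrite_input, method, keepdims, weights)
    return _ureduce(a,
                    func=_quantile_ureduce_func,
    ...<5 lines>...
                    overwrite_input=overwrite_input,
                    method=method)
    r = func(a, **kwargs)
    result = _quantile(arr,
                       quantiles=q,
    ...<2 lines>...
                       out=out,
                       weights=wgt)
    slices_having_nans = np.isnan(arr[-1, ...])
                                  ~~~^^^^^^^^^
IndexError: index -1 is out of bounds for axis 0 with size 0
```

Emit:
carry_out(steps=[0.1,0.01,0,0,0,0.1,0.02,0,0,0,0.1,0.03,0,0,0,0.1,0.03,0,0,0,0.1,0.03,0,0,0])

```text
clock: 26.95
position: [0.617, -0.0281, 0.0064]
ee_rot: [-1.569, -0.088, 0.095]
force: [-11.5, -1.0, 10.0]
width: 0.217
```

The tray is seated: the force rose to 11.5 N and the arm stalled. Relaxing, releasing and rising.

Emit:
carry_out(steps=[0.1,-0.02,0,0,0,0.1,-0.02,0,0,0,0.4,-0.02,0,0,0,0.7,-0.02,0,0,0,0.8,-0.02,0,0,0,0.8,-0.02,0,0,0,0.8,-0.02,0,0,0,0.8,-0.02,0,0,0,0.8,-0.02,0,0.2,0,0.8,-0.1,0,0.5,0,0.8,-0.1,0,0.9,0])

```text
clock: 28.05
position: [0.6073, -0.0277, 0.0961]
ee_rot: [-1.569, -0.089, 0.095]
force: [-0.2, 0.4, -0.0]
width: 0.799
```

Emit:
carry_out(steps=[0.8,-0.4,0,0.2,0,0.8,-0.8,0,0.5,0,0.8,-1,0,0.8,0,0.8,-1,0,0.8,0,0.8,-1,0,0.8,0])

```text
clock: 28.55
position: [0.5099, -0.0275, 0.1776]
ee_rot: [-1.568, -0.094, 0.09]
force: [0.7, -0.8, -0.0]
width: 0.8
```

```bash
python3 - <<'E'
from h import *
s=arm.observe(); print(s["clock"],s["position"],s["width"])
snap("wrist","w12");snap("side","s12");snap("top","t12")
for n in "wst":
  W=np.load(f"pics/{n}12.npy");im=cv2.imread(f"pics/{n}12.png");h=cv2.cvtColor(im,cv2.COLOR_BGR2HSV)
  Wr=W.copy()*1000; Wr[...,:2]=(Wr[...,:2]-RO)@RM.T; x,y,z=np.moveaxis(Wr,2,0)
  m=(h[...,0]>105)&(h[...,0]<130)&(h[...,1]>170)&(z>-8)&(z<40)&(x>-150)&(x<80)&(abs(y)<110)
  if m.sum()>20: rect(n+" blue R",Wr[m]/1000)
  m&=(z>24)&(abs(y)<25)
  if m.sum()>20: rect(n+" handle R",Wr[m]/1000)
  for nm,a in(("shaker",(38,-69)),("jar",(38,50)),("tj",(97,80)),("tp",(97,-84))):
    q=(abs(x-a[0])<28)&(abs(y-a[1])<28)&(z>(155 if nm=="shaker" else 165))&(z<183)
    if q.sum()>8: P=Wr[q]; print(n,nm,np.round((P.min(0)+P.max(0))/2,1),np.round(P.max(0)-P.min(0),1),round(P[:,2].max(),1))
cv2.imwrite('pics/c12.png',np.hstack([cv2.resize(cv2.imread('pics/s12.png')[160:310,250:450],(400,300)),cv2.resize(cv2.imread('pics/w12.png'),(400,300))]))
E
```

```text
28.55 [ 0.50994667 -0.02753939  0.17763059] 0.8001333665433313
w blue R 1727 [-4.9 -2.7] [ 59.7 174.6] 6.21 z [ 2.5 13.7 29.5] box [[-44.0, 81.0], [-25.0, -93.0], [34.0, -86.0], [15.0, 87.0]]
w handle R 780 [-16.    0.2] [20.2 37.2] 88.12 z [26.9 28.7 29.8] box [[-35.0, -9.0], [2.0, -11.0], [3.0, 10.0], [-34.0, 11.0]]
s blue R 336 [  8.5 -11.3] [102.  129.5] 47.83 z [ 1.   3.9 29. ] box [[-74.0, -6.0], [22.0, -93.0], [91.0, -17.0], [-5.0, 70.0]]
s handle R 132 [-30.7  -3.1] [80.8 17.6] 3.92 z [24.7 27.8 29.6] box [[-72.0, 3.0], [-70.0, -15.0], [10.0, -9.0], [9.0, 8.0]]
s shaker [ 33.3 -70.8 160. ] [28.2 28.6  9.7] 164.9
s jar [ 37.9  48.4 169.3] [41.2 41.6  8.3] 173.5
s tj [ 98.9  79.  169.3] [43.6 38.9  8.1] 173.4
s tp [ 96.3 -84.7 168.9] [45.7 41.1  7.7] 172.8
t blue R 70 [-14.4   0.5] [15.1 36.3] 90.0 z [24.5 28.3 33.1] box [[-33.0, -7.0], [4.0, -7.0], [4.0, 8.0], [-33.0, 8.0]]
t handle R 68 [-14.4   0.5] [15.1 36.3] 90.0 z [25.3 28.5 33.1] box [[-33.0, -7.0], [4.0, -7.0], [4.0, 8.0], [-33.0, 8.0]]
t shaker [ 38.5 -68.4 162.2] [31.6 31.3 13. ] 168.7
t jar [ 40.   49.3 172.7] [40.  39.6 14.1] 179.8
t tj [101.   79.8 172.8] [41.1 40.2 14.3] 180.0
t tp [ 99.1 -83.4 172. ] [42.7 40.4 13.1] 178.5
```

View pics/c12.png

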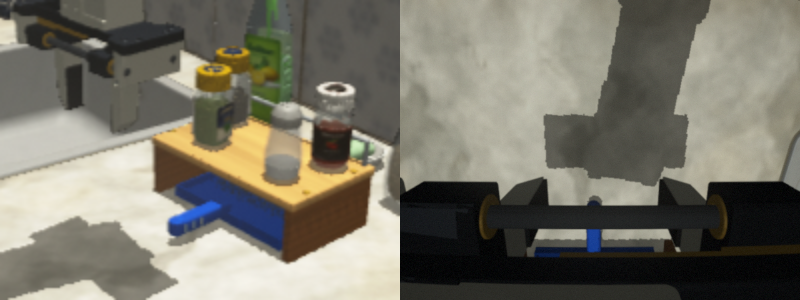

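The handle's end is at x -72 in the riser's frame (-71 expected when home), the tray is square and everything stands. Handing in.

```bash
python3 -c "
from cell import arm
print(arm.sign_off())"
```

```text
the job is handed in; nothing more can be done
None
```

The job is done and handed in at about 29 s on the robot's clock. The jar and the shaker stand on the riser's board, the brush lies in the tray, and the tray is fully home under the riser.

What the last checks showed:
- **Tray:** It stopped against the back panel, where the push force rose to 11.5 N and the arm stalled. Afterwards the handle end measured x ≈ -72 in the riser's frame (-71 expected when home). The tray was square to about 1° midway in, and I saw no turn at the end. The slide stayed on the worktop.
- **Jar and shaker:** Both are upright and released, at about (40, 49) and (38, -68) mm in the riser's frame.
- **Bystanders:** The dark jar and the white-lidded jar on the riser have not moved within the measuring error of 2–4 mm. I did not measure the katori again; the arm never worked near it.
- **Brush:** It was flat and within about 10 mm of the tray's centre before the slide. Under the board it cannot be measured. It showed no contact in the side view partway in, and the last push force came only where the tray was due to meet the back panel.

No check failed or disagreed by more than a few millimetres. Two attempts to fit the tray and brush outlines stopped because the arm or the board hid them.

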